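# Snap the pill box rim shut

### The job

The round orange pill box in the bamboo tray has a snap-fit lid rim in four sections, all standing up. With the fingertips press them down one at a time until each clicks fully shut, starting with the section that has the white tab and going round clockwise as seen from above. Leave the box standing where it is in the tray without lifting it, do not turn its selector, leave the other things alone, and finish clear of everything.

Things in the scene. Friction and masses are not known exactly. Their poses are not given: they have to be found in the camera images.
- pillbox: round orange pill box, 160 mm across, 56 mm tall with dial, about 0.4 kg, loose in the tray (tray floor 6 mm above the sill). Origin: centre of its underside; z up, +x towards the white tab. Rim: 54 to 80 mm radius, four 80 degree sections. Lid plate inside it 38 mm above the origin, 2 mm lower than the shut rim; dial within 26 mm radius
- rim1 (a joint): travel of the section with the white tab (m): 0 = raised, 0.007 = clicked shut (end stop). Needs about 8 N straight down; about 4 mm down it snaps the rest by itself and stays shut; pressed under 2.5 mm it springs up again
- rim1_top (a point): middle of the pressing surface of the section with the white tab, at 67 mm radius, on its top face (47 mm above the box's underside when raised, with a white band showing below it; 40 mm when shut). The section is 26 mm wide radially, about 94 mm long, 10 mm thick; a white mark lies on top and a white tab sticks out 9 mm at the rim
- rim2 (a joint): travel of the next section clockwise from the tab (m): 0 = raised, 0.007 = clicked shut (end stop). Needs about 8 N straight down; about 4 mm down it snaps the rest by itself and stays shut; pressed under 2.5 mm it springs up again
- rim2_top (a point): middle of the pressing surface of the next section clockwise from the tab, at 67 mm radius, on its top face (47 mm above the box's underside when raised, with a white band showing below it; 40 mm when shut). The section is 26 mm wide radially, about 94 mm long, 10 mm thick; plain orange
- rim3 (a joint): travel of the section opposite the tab (m): 0 = raised, 0.007 = clicked shut (end stop). Needs about 8 N straight down; about 4 mm down it snaps the rest by itself and stays shut; pressed under 2.5 mm it springs up again
- rim3_top (a point): middle of the pressing surface of the section opposite the tab, at 67 mm radius, on its top face (47 mm above the box's underside when raised, with a white band showing below it; 40 mm when shut). The section is 26 mm wide radially, about 94 mm long, 10 mm thick; plain orange
- rim4 (a joint): travel of the last section, just anticlockwise of the tab (m): 0 = raised, 0.007 = clicked shut (end stop). Needs about 8 N straight down; about 4 mm down it snaps the rest by itself and stays shut; pressed under 2.5 mm it springs up again
- rim4_top (a point): middle of the pressing surface of the last section, just anticlockwise of the tab, at 67 mm radius, on its top face (47 mm above the box's underside when raised, with a white band showing below it; 40 mm when shut). The section is 26 mm wide radially, about 94 mm long, 10 mm thick; plain orange
- dial (a joint): turning selector in the middle of the lid, a grey bar 44 mm long on a white disc (rad, clockwise from above positive; starts near 0 with the bar along the box's x axis); turns easily and is to be left alone
- tray: bamboo tray 230 x 420 x 18 mm, fixed, walls and floor 6 mm; origin at the centre of its underside, y along its length; pill box in one half, jar in the other
- jar: glass jar with steel lid, 68 mm across, 85 mm tall, loose in the tray; leave alone. Origin at the centre of its underside
- spoonrest: round stainless spoon rest 100 mm across, 16 mm tall, loose on the sill; leave alone. Origin at the centre of its underside
- spoon: stainless spoon 160 mm long lying loose on the sill behind the tray; leave alone
- tumbler: green glass tumbler 70 mm across, 90 mm tall, loose behind the tray; leave alone. Origin at the centre of its underside
- pillbottle: small amber pill bottle 44 mm across, 75 mm tall, loose on the sill; leave alone. Origin at the centre of its underside
Mind the look-alikes: they are no part of the job. There is more than one size of the pillbox; the job needs the largest.

How it is judged:
By the outcome, as a careful person would: the job done as asked, in the order asked, and still so for the second after the job is handed in, with the robot touching nothing.
It also fails if it takes over 48 s, if anything falls off the work surface, if the arm or the gripper's body presses on something with over 40 N, if the wrist force passes 120 N, or if a joint passes its speed limit or range.

### The arm

A 7-joint arm with a two-finger parallel gripper is mounted at the origin on the work surface. World frame = base frame: x ahead of the robot, y to its left, z up, the work surface at z = 0. Lengths are in mm, angles in rad, forces in N, time in s.
With the tool pointing down it reaches from about 400 to 875 mm from the base axis. Payload 4.4 kg.
Tool frame: the origin (TCP) lies midway between the tips of the shut fingers; the grasp point (between the pads) lies 19 mm behind it; z points along the fingers, y is the line along which they close (so a half turn about z gives the same grasp; the last joint's range is limited). The gripper opens to 85 mm and grips with 20 to 120 N. Pads are 22 mm wide; open, the fingers measure 114 mm over their backs; the gripper's body (76 mm by 85 mm) begins 54 mm behind the grasp point. The pads swing forward as they close: fully open they stand 13 mm farther back than shut.
Start: joints at [-1.385, 0.628, 0.038, 1.517, -0.027, 0.996, -0.02], TCP at [161.92, 629.524, 209.613] pointing down, gripper open.
Joint ranges: [-3.06, 3.06], [-0.37, 2.12], [-1.25, 1.32], [0.18, 2.47], [-1.1, 4.24], [0.23, 1.98], [-2.94, 2.94]. Speed limits (rad/s): [2.57, 2.57, 3.14, 3.14, 3.14, 3.14, 3.14].

### API

Orientations are given as [roll, pitch, yaw] about the fixed x, y, z axes, in that order (R = Rz(yaw) Ry(pitch) Rx(roll)).
In Python, from cell import telemetry, eyes, ctrl, finder gives the robot as it stands.
- The arm moves only by the tool move_arm, never from a script. Its argument "steps" is a list of rows, each a list of 7 numbers: the turn, a rotation vector about the world's x, y, z in degrees, then the shift along the world's x, y, z in m, then the finger opening in m, from 0 to 0.0854. A call has 1 to 5 rows; each row shifts and turns the commanded pose from where the row before left it; what a row does not reach is not made up. A row lasts 1/10 s, in which the tool goes at most 50 mm and 8.59 degrees, less where a joint would pass 70% of its speed; a pose out of reach is approached as far as the arm can. A call with a gripper value outside its range is refused whole. The fingers move at their own pace and stop on an object; the grip force is fixed at half the most. Time passes only in rows, so rows that do not move let the fingers close. It gives the time, the measured TCP pose, the force, the opening and the grip force at its end, in the units of the state.
- telemetry.read_state(): the state, without advancing time (a new reading comes with each control period).
- eyes.get_image(name): name is "side" or "top"; returns (picture, depth): 420x560x3 uint8, blue, green, red; 420x560 float32, mm along the optical axis (not along the pixel's ray), 0 where there is no reading.
- eyes.calibration(name): a dict with "fx", "fy", "cx", "cy" (pixels), "position" and "attitude" of the camera in the world. Camera axes: x right, y down, z forward; pixel columns grow to the right and rows downward; lengths in mm; the calibration is good to about 2 mm. A picture is of the moment at which its call begins. calibration takes no time and is no camera call.
- ctrl.finish_job(): hands the job in; it is judged then, once.
Trained networks look in the newest picture that a camera, given by its name, has taken for a name from the list of things; names that differ only in an ending like _2 or _b are one class to them, and where a whole thing is asked for, a point or a joint stands for the part that bears it (a point fixed in the world has none). Each returns a list of dicts, best first, with "confidence" (0 to 1); they miss things now and then, are a little off and sometimes report something else, mostly with a low value. They report only what shows in the picture. A call takes as long as a camera call. They do not tell look-alikes from the thing itself.
- finder.boxes_of(camera, name): "location" ([x, y, z] in mm, in the coordinates of the camera as it stood for that picture, good to about 4 mm: the middle of the surface that is visible of it).
- finder.cut_out(camera, name): "mask" (420x560 bool, what is visible of it).
- finder.pinpoint(camera, name): "location" ([x, y, z] in mm, in the coordinates of the camera as it stood for that picture, good to about 4 mm: a listed point, or the origin of a listed thing).
The state is a dict: "clock": time; "qpos": joint angles; "qd": joint speeds; "tau": joint torques, N m; "eef_pos": TCP position; "tool_rot": TCP orientation; "force": force on the tool from outside, world axes, zero at the start; "torque": the same for the moment, N m; "width": finger opening in mm; "gripper_force": force on a finger pad.
Only numpy, scipy, OpenCV 4.12 (cv2) and the standard library are available. Lean on these libraries where they do the work, as an engineer would, in place of code of your own. Each camera call takes 0.05 s, during which the arm holds its last target. There are 200 camera calls.

## Working session

There is one attempt and no reset: what is moved stays moved. The work goes in short steps, Python scripts to look and compute and a tool call to move; the robot and the scene stay as the last step left them, time stands still between calls to the robot, and variables do not carry over. Pictures are saved under pics/ and viewed, at most 10 in all, crops included, and the job is handed in when it is done.

Besides the shell and the picture viewer there is one more tool, called after "Emit:" as name([rows], argument=value, ...), one row to a line, values as JSON. move_arm: Moves the arm, as the interface text tells. Its arguments: {"type":"object","properties":{"steps":{"type":"array"}},"required":["steps"]}

```bash
mkdir -p pics; cat > h.py <<'E'
import numpy as np,cv2
from scipy.spatial.transform import Rotation as R
from cell import telemetry, eyes, ctrl, finder
def cam(n):
    c=eyes.calibration(n); a=np.array(c["attitude"],float)
    M=a if a.shape==(3,3) else R.from_euler('xyz',a).as_matrix()
    return c,M,np.array(c["position"],float)
def w(n,p):
    c,M,t=cam(n); return M@np.array(p)+t
def px(n,P):
    c,M,t=cam(n); q=M.T@(np.array(P)-t); return np.array([c["fx"]*q[0]/q[2]+c["cx"],c["fy"]*q[1]/q[2]+c["cy"]])
def cloud(n,d):
    c,M,t=cam(n); v,u=np.indices(d.shape)
    return np.stack([(u-c["cx"])/c["fx"]*d,(v-c["cy"])/c["fy"]*d,d],-1)@M.T+t
E
python3 - <<'E'
from h import *
for n in ("top","side"):
    im,d=eyes.get_image(n); cv2.imwrite(f"pics/{n}0.png",im); np.savez(f"{n}0.npz",im=im,d=d)
    print(n,eyes.calibration(n))
    for k in ("pillbox","rim1_top","rim2_top","rim3_top","rim4_top"):
        for r in finder.pinpoint(n,k): 
            P=w(n,r["location"]); print(k,round(r["confidence"],2),P.round(),px(n,P).round())
print(telemetry.read_state())
E
```

```text
top {'fx': 449.93044313772737, 'fy': 449.93044313772737, 'cx': 279.8832047735098, 'cy': 218.6059110940735, 'position': array([ 344.06214963,    1.35311102, 1183.55773785]), 'attitude': array([-2.93219221,  0.0048224 , -1.64368224])}
pillbox 0.94 [ 342. -136.    3.] [336. 311.]
pillbox 0.67 [564. -24.   9.] [286. 229.]
pillbox 0.63 [ 573. -234.    1.] [363. 221.]
rim1_top 0.93 [554.  38.  52.] [262. 231.]
rim1_top 0.71 [ 393. -126.   33.] [331. 291.]
rim1_top 0.56 [ 605. -197.   36.] [350. 207.]
rim2_top 0.58 [ 603. -264.   36.] [376. 206.]
rim2_top 0.54 [ 355. -182.   31.] [355. 304.]
rim3_top 0.73 [583. -90.  50.] [310. 217.]
rim3_top 0.5 [ 306. -145.   30.] [342. 325.]
rim3_top 0.44 [ 535. -262.   32.] [378. 232.]
rim4_top 0.75 [502. -39.  50.] [294. 250.]
rim4_top 0.69 [ 615. -452.   -3.] [441. 200.]
rim4_top 0.62 [337. -93.  35.] [320. 314.]
side {'fx': 428.1820655081705, 'fy': 428.1820655081705, 'cx': 278.36499330727486, 'cy': 200.68948748622793, 'position': array([ 561.03434122, -674.96797849,  826.27508502]), 'attitude': array([-2.41753363, -0.00703466,  0.01622612])}
pillbox 
[... 681 characters left out ...]
4.  27.] [182. 240.]
{'clock': 0.6, 'qpos': array([-1.38479585,  0.62833298,  0.03852355,  1.51741444, -0.02700365,
        0.99631625, -0.01998997]), 'qd': array([ 0.00044224, -0.00177892, -0.00170529, -0.00200742,  0.00087565,
        0.00074474,  0.00266404]), 'tau': array([-3.87932705e-04, -5.62980509e+01,  1.22476324e+00, -1.93699104e+01,
        1.10123015e-02,  1.80774819e-03, -9.58385669e-06]), 'eef_pos': array([161.93378472, 629.51426971, 209.65268969]), 'tool_rot': array([ 3.14154541e+00, -2.93692067e-05,  2.88975584e+00]), 'force': array([1.10875594, 0.56394495, 0.16643392]), 'torque': array([ 0.00952589,  0.0351819 , -0.07611837]), 'gripper_force': 0.0, 'width': 85.3041323908883}
```

```bash
python3 - <<'E'
from h import *
from scipy.optimize import least_squares
a=np.load("top0.npz");b=np.load("side0.npz")
cv2.imwrite("pics/both.png",np.vstack([a["im"][150:350,180:480],b["im"][130:330,130:430]]).repeat(1,0))
c=np.hstack([cv2.resize(a["im"][195:275,240:340],(400,320),interpolation=2),cv2.resize(b["im"][170:260,230:340],(391,320),interpolation=2)])
cv2.imwrite("pics/crop.png",c)
for n,z in(("top",a),("side",b)):
    P=cloud(n,z["d"]);m=(z["d"]>0)&(np.hypot(P[...,0]-566,P[...,1]+23)<95)&(P[...,2]>42)&(P[...,2]<60)
    q=P[m]; h,s,v=np.moveaxis(cv2.cvtColor(z["im"],cv2.COLOR_BGR2HSV)[m],-1,0)
    o=(h<22)&(s>130); q=q[o]
    for i in range(3):
        pass
    # annulus fit: maximise count in 54..80
    best=max(((np.sum((lambda r:(r>54)&(r<80))(np.hypot(q[:,0]-x,q[:,1]-y)))-np.sum(np.hypot(q[:,0]-x,q[:,1]-y)>81)),x,y) for x in range(550,585,1) for y in range(-40,-5,1))
    print(n,len(q),best,np.percentile(q[:,2],[5,25,50,75,95]).round(1))
    ang=np.degrees(np.arctan2(q[:,1]-best[2],q[:,0]-best[1])); print(np.histogram(ang,36,(-180,180))[0])
    t=P[m&True]; wh=(s<70)&(v>150); print("white",[(p.round()) for p in P[m][wh][::6]][:40])
for n in("top","side"):
    for k in("jar","tumbler","pillbottle","spoonrest","tray","spoon"):
        for r in finder.pinpoint(n,k)[:2]: print(n,k,round(r["confidence"],2),w(n,r["location"]).round())
E
```

```text
top 2076 (np.int64(1367), 565, -24) [42.8 45.8 51.6 53.8 56.1]
[72 71 70 65 62 23 57 61 58 61 62 61 57 55 27 58 61 61 61 63 64 65 69 31
 56 66 64 33 19 66 73 69 34 61 67 73]
white [array([620., -63.,  47.]), array([612., -47.,  44.]), array([609., -52.,  43.]), array([603., -59.,  43.]), array([604.,  34.,  47.]), array([602.,  35.,  43.]), array([598.,  22.,  46.]), array([594.,  19.,  47.]), array([588., -22.,  52.]), array([586., -71.,  44.]), array([585., -21.,  53.]), array([585., -37.,  49.]), array([584., -14.,  48.]), array([582., -29.,  53.]), array([579., -75.,  48.]), array([580., -18.,  51.]), array([579., -34.,  50.]), array([578.,  -8.,  51.]), array([578., -23.,  48.]), array([576., -39.,  51.]), array([576.,  -8.,  48.]), array([575., -23.,  50.]), array([573., -39.,  52.]), array([574.,  -3.,  48.]), array([573., -18.,  46.]), array([571.,  -2.,  51.]), array([562., -77.,  44.]), array([558., -43.,  48.]), array([557.,  -1.,  55.]), array([557., -17.,  50.]), array([556., -32.,  52.]), array([554., -76.,  43.]), array([557.,  34.,  57.]), array([554., -14.,  53.]), a
[... 1135 characters left out ...]
1., -27.,  50.]), array([555., -29.,  52.]), array([581., -26.,  49.]), array([543., -30.,  49.]), array([558., -30.,  50.]), array([583., -29.,  49.]), array([548., -32.,  48.]), array([574., -36.,  53.]), array([588., -34.,  52.]), array([553., -37.,  50.]), array([579., -35.,  49.])]
top jar 0.74 [590. 180.   3.]
top tumbler 0.66 [793. 175.   2.]
top pillbottle 0.91 [ 617. -455.   -3.]
top spoonrest 0.89 [508. 459.  -1.]
top tray 0.58 [571.  77.  -0.]
top spoon 0.97 [ 781. -150.   -1.]
top spoon 0.37 [571.  77.  -2.]
side jar 0.66 [585. 178.   1.]
side tumbler 0.69 [789. 177.   0.]
side pillbottle 0.7 [ 620. -458.   -2.]
side spoonrest 0.59 [501. 459.  -1.]
side tray 0.93 [566.  77.  -3.]
```

View pics/both.png

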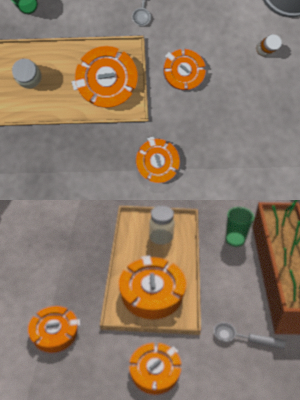

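View pics/crop.png

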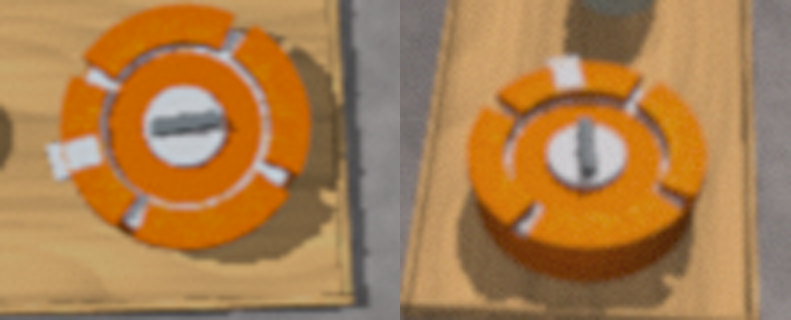

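Candidates in the top picture are (286,229) in the tray, (363,221) and (336,311). I'm choosing the one in the tray: it is the largest, and the crop shows it in the bamboo tray. Its white tab is at crop (75,155), towards the jar (+y). The centre is about (565,-25) and the tab direction about 101°.

Emit:
move_arm([
  [0, 0, -4.3, 0.026, -0.039, 0, 0],
  [0, 0, -4.3, 0.026, -0.039, 0, 0],
  [0, 0, -4.3, 0.026, -0.039, 0, 0],
  [0, 0, -4.3, 0.026, -0.039, 0, 0],
  [0, 0, -4.3, 0.026, -0.039, 0, 0],
])

```text
clock: 1.7
eef_pos: [292.8, 433.0, 209.9]
tool_rot: [3.141, -0.0, 2.512]
force: [1.3, 0.4, 0.0]
width: 12.5
gripper_force: 0.0
```

Emit:
move_arm([
  [0, 0, -4.3, 0.026, -0.039, 0, 0],
  [0, 0, -4.3, 0.026, -0.039, 0, 0],
  [0, 0, -4.3, 0.026, -0.039, 0, 0],
  [0, 0, -4.3, 0.026, -0.039, 0, 0],
  [0, 0, -4.3, 0.026, -0.039, 0, 0],
])

```text
clock: 2.2
eef_pos: [422.9, 238.0, 210.0]
tool_rot: [3.141, -0.0, 2.137]
force: [1.2, 0.6, 0.5]
width: 0.4
gripper_force: 0.0
```

Emit:
move_arm([
  [0, 0, -4.3, 0.026, -0.039, 0, 0],
  [0, 0, -4.3, 0.026, -0.039, 0, 0],
  [0, 0, -4.3, 0.026, -0.039, 0, 0],
  [0, 0, -4.3, 0.026, -0.039, 0, 0],
  [0, 0, -4.3, 0.026, -0.039, 0, 0],
])

```text
clock: 2.7
eef_pos: [552.9, 43.0, 209.9]
tool_rot: [3.141, -0.0, 1.761]
force: [1.1, 0.6, -0.8]
width: -0.2
gripper_force: 0.0
```

Emit:
move_arm([
  [0, 0, 0, 0, -0.002, -0.045, 0],
  [0, 0, 0, 0, 0, -0.045, 0],
  [0, 0, 0, 0, 0, -0.035, 0],
  [0, 0, 0, 0, 0, -0.018, 0],
  [0, 0, 0, 0, 0, 0, 0],
])

```text
clock: 3.2
eef_pos: [549.8, 42.4, 64.1]
tool_rot: [-3.136, -0.001, 1.764]
force: [0.7, -0.6, 0.6]
width: -0.1
gripper_force: 0.0
```

```bash
python3 - <<'E'
from h import *
im,d=eyes.get_image("side"); im2,d2=eyes.get_image("top")
cv2.imwrite("pics/c1.png",np.hstack([cv2.resize(im2[185:285,230:350],(384,320),interpolation=2),cv2.resize(im[150:260,220:350],(378,320),interpolation=2)]))
print(telemetry.read_state()["qpos"].round(2))
E
```

```text
[-0.31  0.71  0.28  1.92 -0.35  0.56  0.4 ]
```

View pics/c1.png

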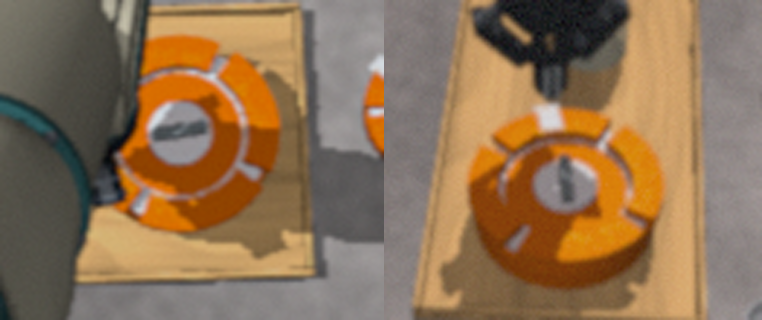

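The side view (right half) shows the tip at crop (550,92), just behind and above the white mark at (549,117). I'll check the tip position with depth.

```bash
python3 - <<'E'
from h import *
s=telemetry.read_state(); print(s["eef_pos"].round(1),s["clock"])
im,d=eyes.get_image("side"); P=cloud("side",d)
print(px("side",s["eef_pos"]),px("side",[552,41,53]))
v=cv2.cvtColor(im,cv2.COLOR_BGR2HSV)
for r in range(172,196): print(r,[(P[r,c].round().astype(int).tolist(),int(v[r,c,2])) for c in (274,277,280)])
E
```

```text
[552.4  42.4  67. ] 3.3
[277.39876191 186.54303182] [277.20429747 190.87619941]
172 [([544, 28, 131], 29), ([551, 30, 129], 57), ([558, 34, 125], 71)]
173 [([544, 34, 121], 27), ([551, 32, 124], 75), ([558, 32, 124], 77)]
174 [([544, 33, 120], 37), ([551, 30, 122], 77), ([558, 32, 121], 76)]
175 [([544, 32, 117], 39), ([551, 30, 119], 76), ([558, 35, 115], 73)]
176 [([544, 30, 115], 35), ([551, 31, 115], 77), ([558, 32, 115], 72)]
177 [([544, 34, 108], 39), ([551, 29, 114], 75), ([558, 34, 109], 70)]
178 [([544, 34, 105], 39), ([551, 33, 107], 76), ([558, 32, 108], 72)]
179 [([544, 32, 104], 55), ([551, 32, 104], 75), ([559, 31, 105], 72)]
180 [([544, 32, 100], 78), ([551, 35, 98], 77), ([559, 33, 100], 74)]
181 [([544, 33, 96], 127), ([551, 29, 100], 72), ([559, 33, 97], 79)]
182 [([542, 117, 6], 166), ([552, 30, 96], 79), ([559, 30, 95], 84)]
183 [([542, 112, 7], 192), ([550, 113, 6], 89), ([558, 114, 5], 99)]
184 [([543, 110, 6], 201), ([550, 109, 7], 117), ([558, 112, 4], 113)]
185 [([543, 105, 7], 203), ([551, 103, 8], 155), ([558, 104, 8], 129)]
186 [([544, 59, 52], 208), ([551, 59, 51], 195), ([559, 61, 49], 163)]
187 [([544, 55, 52], 215), ([551, 58, 49], 212), ([559, 56, 51], 198)]
188 [([544, 50, 53], 216), ([551, 49, 54], 214), ([559, 52, 52], 212)]
189 [([544, 47, 53], 214), ([551, 46, 54], 214), ([559, 48, 53], 216)]
190 [([544, 42, 55], 216), ([551, 43, 54], 215), ([559, 45, 52], 218)]
191 [([544, 39, 54], 214), ([552, 38, 56], 214), ([559, 42, 52], 216)]
192 [([544, 33, 57], 215), ([552, 37, 53], 217), ([559, 36, 54], 214)]
193 [([544, 34, 53], 215), ([552, 34, 53], 213), ([559, 33, 54], 212)]
194 [([544, 31, 53], 215), ([552, 28, 56], 203), ([559, 30, 54], 200)]
195 [([544, 29, 51], 201), ([552, 26, 54], 177), ([559, 30, 50], 162)]
```

Depth puts the visible fingertip end near z≈95, while the state says 67. The rim does show at 53. I'll go down slowly and let the force tell me.

Emit:
move_arm([
  [0, 0, 0, 0, -0.001, -0.003, 0],
  [0, 0, 0, 0, 0, -0.003, 0],
  [0, 0, 0, 0, 0, -0.003, 0],
  [0, 0, 0, 0, 0, -0.003, 0],
  [0, 0, 0, 0, 0, 0, 0],
])

```text
clock: 3.85
eef_pos: [551.6, 41.6, 54.3]
tool_rot: [-3.141, -0.0, 1.764]
force: [0.6, -0.4, -0.2]
width: -0.1
gripper_force: 0.0
```

```bash
python3 - <<'E'
from h import *
im,d=eyes.get_image("side"); P=cloud("side",d)
s=telemetry.read_state(); print(s["eef_pos"].round(1),s["force"].round(1),s["tool_rot"])
for r in range(176,194): print(r,[(P[r,c].round().astype(int).tolist()) for c in (274,278)])
cv2.imwrite("pics/c2.png",cv2.resize(im[140:240,220:340],(720,600),interpolation=2))
E
```

```text
[551.7  41.5  54.4] [-0.1  0.   1.4] [-3.14117054e+00 -1.18692092e-04  1.76401528e+00]
176 [[544, 28, 118], [554, 33, 113]]
177 [[544, 34, 108], [554, 33, 109]]
178 [[544, 32, 107], [554, 32, 107]]
179 [[544, 31, 105], [554, 32, 104]]
180 [[544, 35, 98], [554, 31, 102]]
181 [[544, 34, 95], [554, 32, 97]]
182 [[544, 33, 93], [554, 30, 96]]
183 [[544, 34, 88], [561, -675, 826]]
184 [[544, 31, 87], [554, 30, 89]]
185 [[543, 104, 8], [554, 30, 85]]
186 [[544, 59, 51], [554, 32, 80]]
187 [[544, 58, 48], [554, 53, 54]]
188 [[544, 51, 53], [554, 48, 56]]
189 [[544, 46, 55], [554, 46, 55]]
190 [[544, 42, 55], [554, 43, 55]]
191 [[544, 40, 53], [554, 40, 54]]
192 [[544, 37, 53], [554, 38, 52]]
193 [[544, 34, 52], [554, 31, 56]]
```

View pics/c2.png

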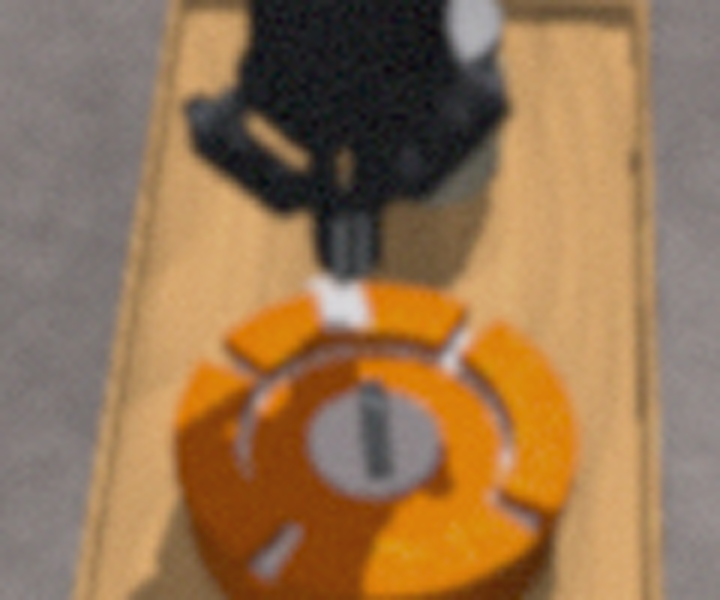

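The picture shows the tips at crop (347,275), clearly above the white mark at (345,305) and centred on it. The real tip is about 25 mm above the reported TCP, so I'll keep going down and watch the force.

Emit:
move_arm([
  [0, 0, 0, 0, 0, -0.003, 0],
  [0, 0, 0, 0, 0, -0.003, 0],
  [0, 0, 0, 0, 0, -0.003, 0],
  [0, 0, 0, 0, 0, -0.003, 0],
  [0, 0, 0, 0, 0, 0, 0],
])

```text
clock: 4.4
eef_pos: [551.5, 41.5, 42.1]
tool_rot: [-3.141, -0.0, 1.764]
force: [0.7, 0.1, -0.2]
width: 0.2
gripper_force: 0.0
```

No contact at 42, which confirms the offset.

Emit:
move_arm([
  [0, 0, 0, 0, 0, -0.003, 0],
  [0, 0, 0, 0, 0, -0.003, 0],
  [0, 0, 0, 0, 0, -0.002, 0],
  [0, 0, 0, 0, 0, 0, 0],
])

```text
clock: 4.8
eef_pos: [551.7, 41.5, 34.3]
tool_rot: [-3.141, -0.0, 1.764]
force: [0.7, 0.7, 0.2]
width: -0.2
gripper_force: 0.0
```

```bash
python3 - <<'E'
from h import *
im,d=eyes.get_image("side"); P=cloud("side",d)
s=telemetry.read_state(); print(s["eef_pos"].round(1),s["force"].round(1))
for r in range(182,196): print(r,[(P[r,c].round().astype(int).tolist()) for c in (274,277,280)])
E
```

```text
[551.8  41.5  34.4] [-0.4 -0.1  0.2]
182 [[544, 26, 100], [551, 32, 94], [559, 34, 92]]
183 [[544, 35, 87], [552, 28, 94], [559, 30, 92]]
184 [[544, 31, 88], [552, 29, 90], [559, 32, 87]]
185 [[544, 31, 85], [552, 30, 86], [559, 31, 85]]
186 [[544, 36, 76], [552, 31, 81], [559, 31, 82]]
187 [[544, 32, 77], [552, 30, 79], [559, 31, 77]]
188 [[544, 35, 70], [552, 31, 74], [559, 33, 72]]
189 [[544, 33, 68], [552, 29, 72], [559, 32, 69]]
190 [[544, 33, 65], [552, 31, 67], [559, 30, 68]]
191 [[544, 39, 55], [552, 30, 65], [559, 34, 61]]
192 [[544, 38, 52], [552, 28, 63], [559, 33, 58]]
193 [[544, 34, 53], [552, 33, 54], [559, 33, 55]]
194 [[544, 31, 52], [552, 31, 52], [559, 30, 54]]
195 [[544, 27, 53], [552, 26, 54], [559, 30, 51]]
```

Emit:
move_arm([
  [0, 0, 0, 0, 0, -0.002, 0],
  [0, 0, 0, 0, 0, -0.002, 0],
  [0, 0, 0, 0, 0, -0.001, 0],
  [0, 0, 0, 0, 0, -0.001, 0],
  [0, 0, 0, 0, 0, 0, 0],
])

```text
clock: 5.35
eef_pos: [552.1, 41.6, 28.7]
tool_rot: [3.141, -0.0, 1.764]
force: [-0.2, 0.2, 1.3]
width: -0.2
gripper_force: 1.0
```

Emit:
move_arm([
  [0, 0, 0, 0, 0, -0.001, 0],
  [0, 0, 0, 0, 0, -0.001, 0],
])

```text
clock: 5.55
eef_pos: [551.8, 41.5, 26.4]
tool_rot: [-3.141, 0.0, 1.764]
force: [0.4, 0.7, -0.2]
width: -0.1
gripper_force: 0.0
```

Emit:
move_arm([
  [0, 0, 0, 0, 0, -0.001, 0],
  [0, 0, 0, 0, 0, -0.001, 0],
])

```text
clock: 5.75
eef_pos: [551.7, 41.5, 24.3]
tool_rot: [-3.141, 0.0, 1.764]
force: [-0.4, 0.1, 0.0]
width: 0.3
gripper_force: 0.0
```

Emit:
move_arm([
  [0, 0, 0, 0, 0, -0.001, 0],
  [0, 0, 0, 0, 0, -0.001, 0],
])

```text
clock: 5.95
eef_pos: [551.8, 41.6, 23.4]
tool_rot: [-3.142, -0.001, 1.764]
force: [-3.2, -0.3, 15.5]
width: -0.5
gripper_force: 7.8
```

Emit:
move_arm([
  [0, 0, 0, 0, 0, -0.001, 0],
  [0, 0, 0, 0, 0, 0, 0],
])

```text
clock: 6.15
eef_pos: [551.8, 41.6, 23.3]
tool_rot: [3.141, -0.001, 1.764]
force: [-4.3, -0.1, 17.7]
width: -0.4
gripper_force: 8.6
```

```bash
python3 - <<'E'
from h import *
im,d=eyes.get_image("side"); P=cloud("side",d)
s=telemetry.read_state(); print(s["eef_pos"].round(1),s["force"].round(1))
for r in range(188,199): print(r,[(P[r,c].round().astype(int).tolist()) for c in (268,277,286)])
cv2.imwrite("pics/c3.png",cv2.resize(im[140:240,220:340],(720,600),interpolation=2))
E
```

```text
[551.8  41.6  23.3] [-4.7  0.1 17.2]
188 [[527, 96, 4], [552, 33, 72], [574, 98, 4]]
189 [[527, 92, 4], [552, 31, 71], [574, 55, 46]]
190 [[527, 86, 7], [552, 32, 66], [574, 53, 44]]
191 [[529, 46, 47], [552, 31, 64], [574, 48, 45]]
192 [[529, 43, 47], [552, 29, 62], [574, 43, 48]]
193 [[529, 40, 46], [552, 30, 57], [574, 41, 46]]
194 [[529, 37, 46], [552, 32, 51], [574, 36, 48]]
195 [[530, 32, 47], [552, 30, 50], [574, 33, 47]]
196 [[530, 28, 48], [552, 29, 47], [574, 32, 45]]
197 [[530, 27, 45], [552, 27, 45], [574, 29, 44]]
198 [[530, 24, 45], [552, 26, 43], [574, 25, 45]]
```

View pics/c3.png

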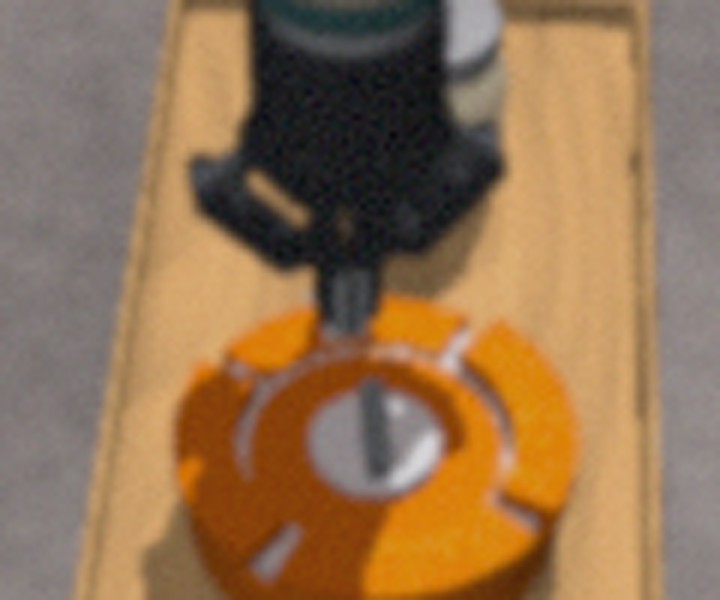

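The picture shows the tips on the tab section at crop (347,330). The depth there reads 46 mm, so rim1 is shut. Real tip contact with a shut rim comes at TCP z≈23.4. Next is rim2.

Emit:
move_arm([
  [0, 0, 0, 0, 0, 0.006, 0],
  [0, 0, 0, 0, 0, 0.02, 0],
  [0, 0, 0, 0.026, -0.018, 0, 0],
  [0, 0, 0, 0.027, -0.018, 0, 0],
  [0, 0, 0, 0.026, -0.018, 0, 0],
])

```text
clock: 6.7
eef_pos: [632.0, -12.9, 47.9]
tool_rot: [3.141, 0.0, 1.765]
force: [0.5, 0.0, -0.6]
width: 0.0
gripper_force: 0.0
```

Emit:
move_arm([
  [0, 0, 0, 0, 0, -0.008, 0],
  [0, 0, 0, 0, 0, -0.004, 0],
  [0, 0, 0, 0, 0, 0, 0],
])

```text
clock: 7.0
eef_pos: [628.9, -11.3, 34.3]
tool_rot: [-3.138, -0.002, 1.765]
force: [-0.1, 0.7, -0.2]
width: -0.3
gripper_force: 0.0
```

Emit:
move_arm([
  [0, 0, 0, 0, 0, -0.002, 0],
  [0, 0, 0, 0, 0, -0.002, 0],
  [0, 0, 0, 0, 0, -0.002, 0],
  [0, 0, 0, 0, 0, -0.002, 0],
  [0, 0, 0, 0, 0, 0, 0],
])

```text
clock: 7.5
eef_pos: [630.7, -12.1, 27.5]
tool_rot: [-3.141, -0.0, 1.765]
force: [0.7, 0.1, 0.6]
width: -0.3
gripper_force: 0.0
```

Emit:
move_arm([
  [0, 0, 0, 0, 0, -0.002, 0],
  [0, 0, 0, 0, 0, -0.001, 0],
  [0, 0, 0, 0, 0, 0, 0],
])

```text
clock: 7.8
eef_pos: [630.8, -12.6, 24.3]
tool_rot: [-3.141, 0.0, 1.764]
force: [-0.3, 0.1, 0.4]
width: -0.0
gripper_force: 0.0
```

Emit:
move_arm([
  [0, 0, 0, 0, 0, -0.001, 0],
  [0, 0, 0, 0, 0, -0.001, 0],
  [0, 0, 0, 0, 0, 0, 0],
])

```text
clock: 8.1
eef_pos: [631.0, -12.6, 23.7]
tool_rot: [3.141, -0.0, 1.764]
force: [-2.4, -0.6, 8.6]
width: -0.2
gripper_force: 4.2
```

```bash
cat >> h.py <<'E'
def rims():
    C=np.array([565,-25]); s=telemetry.read_state(); print(s["eef_pos"].round(1),s["force"].round(1))
    for n in("side","top"):
        im,d=eyes.get_image(n);P=cloud(n,d);h=cv2.cvtColor(im,cv2.COLOR_BGR2HSV)
        o=(d>0)&(((h[...,0]<22)&(h[...,1]>130)))&(P[...,2]>38)&(P[...,2]<60)
        r=np.hypot(P[...,0]-C[0],P[...,1]-C[1]);a=np.degrees(np.arctan2(P[...,1]-C[1],P[...,0]-C[0]))
        for k,t in enumerate((101,11,-79,-169)):
            q=P[o&(r>58)&(r<76)&(np.abs((a-t+180)%360-180)<33)]
            print(n,"rim",k+1,len(q),np.median(q[:,2]).round(1) if len(q) else None)
    return im
E
python3 -c "
from h import *
rims()"
```

```text
[631.  -12.6  23.7] [-2.4 -0.6  8.6]
side rim 1 98 45.9
side rim 2 86 45.8
side rim 3 215 52.7
side rim 4 190 52.8
top rim 1 0 None
top rim 2 33 46.0
top rim 3 209 53.1
top rim 4 214 53.6
```

Rim2 is shut. Next is rim3, using the same steps.

Emit:
move_arm([
  [0, 0, 0, 0, 0, 0.006, 0],
  [0, 0, 0, 0, 0, 0.019, 0],
  [0, 0, 0, -0.018, -0.026, 0, 0],
  [0, 0, 0, -0.017, -0.027, 0, 0],
  [0, 0, 0, -0.018, -0.026, 0, 0],
])

```text
clock: 8.7
eef_pos: [577.7, -92.4, 47.9]
tool_rot: [3.141, 0.001, 1.765]
force: [0.6, -0.4, -0.5]
width: -0.3
gripper_force: 0.0
```

Emit:
move_arm([
  [0, 0, 0, 0, 0, -0.008, 0],
  [0, 0, 0, 0, 0, -0.004, 0],
  [0, 0, 0, 0, 0, 0, 0],
])

```text
clock: 9.0
eef_pos: [578.2, -90.2, 35.0]
tool_rot: [-3.141, -0.001, 1.765]
force: [0.3, 0.3, 0.0]
width: -0.1
gripper_force: 0.0
```

Emit:
move_arm([
  [0, 0, 0, 0, 0, -0.002, 0],
  [0, 0, 0, 0, 0, -0.002, 0],
  [0, 0, 0, 0, 0, -0.002, 0],
  [0, 0, 0, 0, 0, -0.002, 0],
  [0, 0, 0, 0, 0, 0, 0],
])

```text
clock: 9.5
eef_pos: [578.0, -91.0, 27.3]
tool_rot: [-3.141, -0.0, 1.765]
force: [-0.0, -0.5, 0.5]
width: -0.6
gripper_force: 0.0
```

Emit:
move_arm([
  [0, 0, 0, 0, 0, -0.002, 0],
  [0, 0, 0, 0, 0, -0.002, 0],
  [0, 0, 0, 0, 0, 0, 0],
])

```text
clock: 9.8
eef_pos: [578.0, -91.6, 23.9]
tool_rot: [3.142, -0.0, 1.764]
force: [-0.6, 0.3, 4.8]
width: 0.0
gripper_force: 2.4
```

```bash
python3 -c "
from h import *
rims()"
```

```text
[578.  -91.6  23.9] [-0.6  0.3  4.8]
side rim 1 46 45.5
side rim 2 22 45.4
side rim 3 152 45.9
side rim 4 191 52.7
top rim 1 0 None
top rim 2 0 None
top rim 3 0 None
top rim 4 0 None
```

Rim3 is shut. Now rim4.

Emit:
move_arm([
  [0, 0, 0, 0, 0, 0.006, 0],
  [0, 0, 0, 0, 0, 0.019, 0],
  [0, 0, 0, -0.026, 0.018, 0, 0],
  [0, 0, 0, -0.027, 0.018, 0, 0],
  [0, 0, 0, -0.026, 0.018, 0, 0],
])

```text
clock: 10.4
eef_pos: [498.0, -37.1, 48.9]
tool_rot: [3.141, 0.0, 1.764]
force: [-0.7, 0.2, -0.1]
width: 0.2
gripper_force: 0.0
```

Emit:
move_arm([
  [0, 0, 0, 0, 0, -0.008, 0],
  [0, 0, 0, 0, 0, -0.004, 0],
  [0, 0, 0, 0, 0, 0, 0],
])

```text
clock: 10.7
eef_pos: [499.9, -38.2, 36.2]
tool_rot: [3.141, 0.001, 1.763]
force: [-0.3, -0.5, -0.9]
width: 0.2
gripper_force: 0.0
```

Emit:
move_arm([
  [0, 0, 0, 0, 0, -0.002, 0],
  [0, 0, 0, 0, 0, -0.002, 0],
  [0, 0, 0, 0, 0, -0.002, 0],
  [0, 0, 0, 0, 0, -0.002, 0],
  [0, 0, 0, 0, 0, 0, 0],
])

```text
clock: 11.2
eef_pos: [499.5, -38.0, 28.6]
tool_rot: [3.141, 0.001, 1.763]
force: [-0.2, -0.1, 0.7]
width: -0.1
gripper_force: 0.4
```

Emit:
move_arm([
  [0, 0, 0, 0, 0, -0.002, 0],
  [0, 0, 0, 0, 0, -0.002, 0],
  [0, 0, 0, 0, 0, 0, 0],
])

```text
clock: 11.5
eef_pos: [498.6, -37.3, 24.2]
tool_rot: [-3.141, -0.0, 1.764]
force: [0.1, 0.2, 1.0]
width: 0.0
gripper_force: 0.0
```

```bash
python3 -c "
from h import *
rims()"
```

```text
[498.6 -37.3  24.2] [0.1 0.2 1. ]
side rim 1 62 45.9
side rim 2 185 45.7
side rim 3 217 45.7
side rim 4 84 45.9
top rim 1 40 45.9
top rim 2 75 45.9
top rim 3 0 None
top rim 4 0 None
```

All four read shut. I'll press once more to the stop, then retreat up and away.

Emit:
move_arm([
  [0, 0, 0, 0, 0, -0.001, 0],
  [0, 0, 0, 0, 0, -0.001, 0],
  [0, 0, 0, 0, 0, 0, 0],
])

```text
clock: 11.9
eef_pos: [498.8, -37.4, 23.5]
tool_rot: [3.141, -0.001, 1.764]
force: [-2.6, 0.4, 11.5]
width: 0.5
gripper_force: 6.0
```

Emit:
move_arm([
  [0, 0, 0, 0, 0, 0.01, 0],
  [0, 0, 0, 0, 0, 0.04, 0],
  [0, 0, 0, 0, 0, 0.045, 0],
  [0, 0, 0, 0, 0, 0.045, 0],
  [0, 0, 0, 0, 0, 0.045, 0],
])

```text
clock: 12.4
eef_pos: [498.4, -37.5, 209.7]
tool_rot: [-3.141, -0.0, 1.764]
force: [1.9, 0.6, -0.2]
width: 0.2
gripper_force: 0.0
```

Emit:
move_arm([
  [0, 0, 0, -0.01, 0.04, 0, 0],
  [0, 0, 0, -0.01, 0.04, 0, 0],
  [0, 0, 0, -0.01, 0.04, 0, 0],
  [0, 0, 0, -0.01, 0.04, 0, 0],
  [0, 0, 0, -0.01, 0.04, 0, 0],
])

```text
clock: 12.9
eef_pos: [448.2, 164.0, 208.1]
tool_rot: [3.141, -0.0, 1.764]
force: [1.1, -0.1, 0.3]
width: 0.1
gripper_force: 0.0
```

Emit:
move_arm([
  [0, 0, 0, -0.01, 0.04, 0, 0],
  [0, 0, 0, -0.01, 0.04, 0, 0],
  [0, 0, 0, -0.01, 0.04, 0, 0],
  [0, 0, 0, 0, 0, 0, 0],
  [0, 0, 0, 0, 0, 0, 0],
])

```text
clock: 13.4
eef_pos: [418.3, 283.1, 207.6]
tool_rot: [-3.141, 0.0, 1.767]
force: [-0.7, -0.8, -1.0]
width: 0.1
gripper_force: 0.0
```

```bash
python3 -c "
from h import *
im=rims()
cv2.imwrite('pics/end.png',np.vstack([cv2.resize(im[150:350,180:480],(450,300)),cv2.resize(eyes.get_image('side')[0][130:330,130:430],(450,300))]))"
```

```text
[418.3 283.1 207.6] [-0.7 -0.8 -1. ]
side rim 1 119 45.8
side rim 2 189 45.7
side rim 3 222 45.7
side rim 4 192 45.5
top rim 1 151 45.7
top rim 2 198 46.0
top rim 3 198 46.1
top rim 4 212 46.2
```

View pics/end.png

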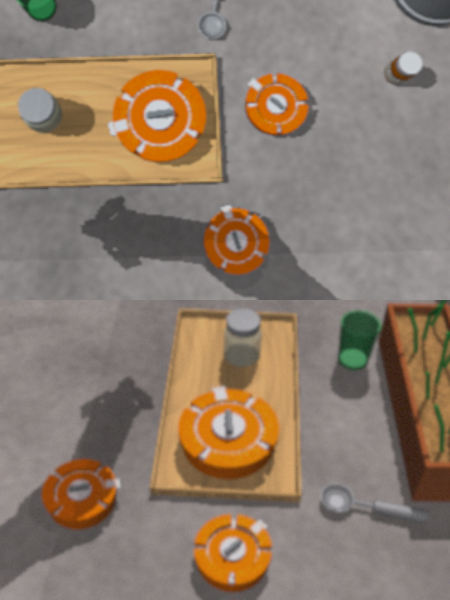

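In the final picture the large box at (158,115) has all four sections down and the dial bar unchanged. Nothing else has moved, and the arm is clear.

```bash
python3 -c "
from h import *
print(ctrl.finish_job())"
```

```text
the job is handed in; nothing more can be done
None
```

All four rim sections of the large pill box in the tray are pressed shut, clockwise from the white tab; the last pictures show the box in place, the dial unturned, nothing else moved and the arm clear, and the job is handed in.

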